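# Brace the tube rack for the drive

### The job

Make the tube rack safe for the drive: push down the spring button of the telescopic brace, slide the inner tube out, and let the button pop fully up again through the hole that brings the rubber end plate as near to the rack as the holes allow without shoving the rack. Leave the rack standing and the specimen cup, timer and petri dish where they are.

Things in the scene. Friction and masses are not known exactly. Their poses are not given: they have to be found in the camera images.
- brace: Telescopic brace screwed to the worktop: aluminium square tube, 34 mm wide, 170 mm long, top face 40 mm up, on a grey foot plate. Origin on the worktop under the outer tube's middle; y runs along the tube, the way the inner tube slides out, towards the rack; z up. The top has five round 17 mm holes, 25 mm apart, at y = -55, -30, -5, 20, 45 mm, joined by a 6 mm slot.
- inner_tube (a joint): How far the steel inner tube is slid out, in m. It starts at 0 (button in the first hole); the button can pop up at 0, 0.025, 0.050, 0.075 or 0.100 (play about 1.5 mm either way). Sliding needs about 2 to 4 N. It cannot slide while the button is up.
- button (a joint): How far the button is pushed down, in m: 0 fully up (14 mm steel dome locked in a hole), 0.011 at the bottom. At 9 to 11 mm the dome is below the top wall and the inner tube slides, the stem passing along the slot. Let go over a hole it springs up to 0; let go between holes it stays down under the wall. The spring pushes with 3 N when up, 8 N when down.
- cap_center (a point): Centre of the button's black ribbed cap: upright, round, 18 mm across, 20 mm high, flat top, on a 5 mm stem over the tube's axis. With the button up it is 72 mm above the worktop (cap from 62 to 82 mm); it moves with the inner tube and goes down with the button. The cap may be held by its sides, pushed down and drawn along. Axes as the brace's.
- pad_face (a point): Middle of the black rubber face of the plate at the end of the inner tube, 30 mm above the worktop; plate 60 mm wide and 56 mm high. Its y axis points out of the face, to the rack. At slide-out 0 it lies 120 mm along y from the brace's origin.
- rack_center (a point): Centre of the tube rack, 32 mm above the worktop: open blue rack 62 mm thick, 190 mm long, 64 mm high, with four capped tubes fixed in it (about 95 mm high overall). It stands loose on the worktop, its long side facing the end plate; that side is 31 mm from this point along the rack's x axis (x across its thickness, y along its length, z up).
- end_stop: Grey angle plate 180 mm long and 58 mm high screwed to the worktop behind the rack, with a 3 mm rubber face; the rack stands 1 to 3 mm in front of the rubber. Origin: on the worktop at the middle of the plate's front, behind the rubber; y points away from the rack and the brace.
- specimen_cup: Lidded specimen cup, 62 mm across and 72 mm high, a bystander near the brace; origin at the centre of its underside.
- timer: Small flat timer, 64 x 60 x 19 mm, a bystander near the brace; origin at the centre of its underside.
- petri_dish: Petri dish, 60 mm across and 14 mm high, a bystander near the brace; origin at the centre of its underside.

How it is judged:
By the outcome, as a careful person would: the job done as asked, in the order asked, and still so for the second after the job is handed in, with the robot touching nothing.
It also fails if it takes over 40 s, if anything falls off the work surface, if the arm or the gripper's body presses on something with over 40 N, if the wrist force passes 120 N, or if a joint passes its speed limit or range.

### The arm

A 7-joint arm with a two-finger parallel gripper is mounted at the origin on a cart in front of the work surface, level with it; the furniture and walls round the work are solid. World frame = base frame: x ahead of the robot, y to its left, z up, the work surface at z = 0. Lengths are in mm, angles in degrees, forces in N, time in s.
With the tool pointing down it reaches from about 400 to 850 mm from the base axis. Payload 4.5 kg.
Tool frame: the origin (TCP) lies on the centre line of the jaws, within the pads' length; the fingertips stand 19 mm ahead of it and the grasp point (between the pads) is the TCP; z points along the fingers, y is the direction in which the jaws open and shut (so a half turn about z gives the same grasp; the last joint's range is limited). The gripper opens to 88 mm and grips with 3 to 60 N. Pads are 18 mm wide; open, the fingers measure 123 mm over their backs; the gripper's body (75 mm by 187 mm) begins 45 mm behind the grasp point.
Start: joints at [-61.318, 39.483, -11.15, 89.685, 9.013, 51.709, -12.324], TCP at [281.255, 558.166, 232.943] pointing down, gripper open.
Joint ranges: [-172.22, 172.22], [-26.19, 119.32], [-84.43, 86.54], [7.71, 146.69], [-57.33, 237.33], [2.42, 119.75], [-152.13, 152.13]. Speed limits (degrees/s): [147.25, 147.25, 180, 180, 180, 180, 180].

### API

Orientations are given as [roll, pitch, yaw] about the fixed x, y, z axes, in that order (R = Rz(yaw) Ry(pitch) Rx(roll)).
In Python, from plant import telemetry, optics, r, spotter gives the robot as it stands.
- The arm moves only by the tool drive_tool, never from a script. Its arguments are lists of equal length, an entry for each row: "turn": the turn, a rotation vector about the world's x, y, z in rad, a list of three; "linear": the shift along the world's x, y, z in cm, a list of three; "jaw": the finger opening in cm, from 0 to 8.81. A call has 1 to 10 rows; each row shifts and turns the commanded pose from where the row before left it; what a row does not reach is not made up. A row lasts 1/12 s, in which the tool goes at most 41.7 mm and 7.16 degrees, less where a joint would pass 70% of its speed; a pose out of reach is approached as far as the arm can. A call is refused whole if a number of a shift passes 4.17 or a number of a turn 0.125, either way. A call with a gripper value outside its range is refused whole. The fingers move at their own pace and stop on an object; "squeeze" is the grip in N (left out, the last holds). Time passes only in rows, so rows that do not move let the fingers close. It gives the time, the measured TCP pose, the force and the opening at its end, in the units of the state.
- telemetry.read_state(): the state, without advancing time (a new reading comes with each control period).
- optics.get_image(name): name is "scene" or "top" or "wrist"; returns a dict with "img" (480x640x3 uint8, red, green, blue), "fovy" (degrees; the focal length in pixels is half the picture's height over the tangent of half this angle, whatever the lens; pixels are square), "cx", "cy" (the principal point, pixels), "rvec" (rotation vector, rad) and "tvec" (3), from world to camera coordinates, as OpenCV has them. Camera axes: x right, y down, z forward; pixel columns grow to the right and rows downward; lengths in mm; the calibration is good to about 2 mm. The wrist camera is an equidistant fisheye: a pixel r from the principal point sees the ray r / f radians off the axis. A picture is of the moment at which its call begins. There is no depth.
- r.sign_off(): hands the job in, once; it reports no verdict.
Trained networks look in a picture, given as the dict that the camera call returned (one of the last four; its "shot" number tells which), for a name from the list of things; names that differ only in an ending like _2 or _b are one class to them, and where a whole thing is asked for, a point or a joint stands for the part that bears it (a point fixed in the world has none). Each returns a list of dicts, best first, with "conf" (0 to 1); they miss things now and then, are a little off and sometimes report something else, mostly with a low value. They report only what shows in the picture. A call takes as long as a camera call.
- spotter.spot_in(thing, picture): "position" ([x, y, z] in mm, in world coordinates, good to about 4 mm: the middle of the surface that is visible of it).
- spotter.pinpoint(thing, picture): "position" ([x, y, z] in mm, in world coordinates, good to about 4 mm: a listed point, or the origin of a listed thing).
The state is a dict: "t": time; "joints": joint angles; "qvel": joint speeds; "joint_torque": joint torques, N m; "tool_pos": TCP position; "orientation": TCP orientation; "contact_force": force on the tool from outside, world axes, zero at the start; "wrist_torque": the same for the moment, N m; "grip_width": finger opening in mm.
Only numpy, scipy, OpenCV 4.12 (cv2) and the standard library are available. Lean on these libraries where they do the work, as an engineer would, in place of code of your own. Each camera call takes 0.05 s, during which the arm holds its last target.

## Working session

There is one attempt and no reset: what is moved stays moved. The work goes in short steps, Python scripts to look and compute and a tool call to move; the robot and the scene stay as the last step left them, time stands still between calls to the robot, and variables do not carry over. Pictures are saved under pics/ and viewed, and the job is handed in when it is done.

Besides the shell and the picture viewer there is one more tool, called by a JSON object that holds its "op" and its "data", one argument or row to a line. drive_tool: Moves the arm, as the interface text tells. Its arguments: {"type":"object","properties":{"turn":{"type":"array"},"linear":{"type":"array"},"jaw":{"type":"array"},"squeeze":{"type":"number"}},"required":["turn","linear","jaw"]}

```bash
mkdir -p pics
cat > h.py <<'E'
import numpy as np, cv2
from plant import telemetry, optics, r, spotter
def snap(n,f):
    p=optics.get_image(n); cv2.imwrite('pics/'+f,cv2.cvtColor(p['img'],cv2.COLOR_RGB2BGR)); return p
E
python3 - <<'E'
from h import *
s=telemetry.read_state(); print({k:np.round(v,2) for k,v in s.items()})
for n in ['scene','top']:
    p=snap(n,n+'0.png')
    print(n,p['fovy'],p['cx'],p['cy'],np.round(p['rvec'],3),np.round(p['tvec'],1))
    for t in ['brace','cap_center','pad_face','rack_center','end_stop','specimen_cup','timer','petri_dish']:
        print(t,[(np.round(d['position'],1),round(d['conf'],2)) for d in spotter.pinpoint(t,p)][:2])
E
```

```text
{'t': np.float64(0.0), 'joints': array([-61.32,  39.53, -11.15,  89.74,   9.01,  51.71, -12.32]), 'qvel': array([ 0.02,  0.07,  0.06, -0.05, -0.11,  0.01,  0.04]), 'joint_torque': array([-0.000e+00, -5.276e+01, -1.270e+00, -1.534e+01, -5.000e-02,
        1.000e-02,  0.000e+00]), 'tool_pos': array([281.  , 557.55, 232.13]), 'orientation': array([-1.7990e+02,  1.0000e-02,  1.5326e+02]), 'contact_force': array([-1.16,  0.28,  0.36]), 'wrist_torque': array([-0.02,  0.01, -0.06]), 'grip_width': np.float64(88.15)}
scene 46.542380197028045 318.0574067866741 244.4518407870305 [ 2.194 -0.889  0.376] [-377.   298.   857.1]
brace [(array([532.6, -44.5,  -1.9]), 0.94)]
cap_center [(array([ 525.4, -101.4,   72.6]), 0.58)]
pad_face [(array([551.4,  71.3,  28.7]), 0.97)]
rack_center [(array([576.7, 210.5,  33.8]), 0.79), (array([417.4, -79.5,   1.2]), 0.15)]
end_stop [(array([5.754e+02, 2.478e+02, 1.000e-01]), 0.56)]
specimen_cup []
timer [(array([416.5, -78.9,   3.1]), 0.57)]
petri_dish [(array([4.235e+02, 4.560e+01, 4.000e-01]), 0.78), (array([419.5, -79.8,  -2.9]), 0.64)]
top 51.17928853382539 320.4488676713099 234.81999839956265 [ 2.148 -2.123  0.178] [  6.8 510.6 922.8]
brace [(array([534.7, -47.1,   1. ]), 0.6)]
cap_center [(array([ 523.2, -103.2,   70.8]), 0.44), (array([575.4, 211. ,  33.2]), 0.17)]
pad_face []
rack_center [(array([575.4, 210.5,  33.4]), 0.93)]
end_stop [(array([575.3, 245.2,  -1.7]), 0.63)]
specimen_cup []
timer [(array([417.2, -76.6,   1.8]), 0.66)]
petri_dish [(array([423. ,  38.3,  -3.9]), 0.59)]
```

View pics/scene0.png

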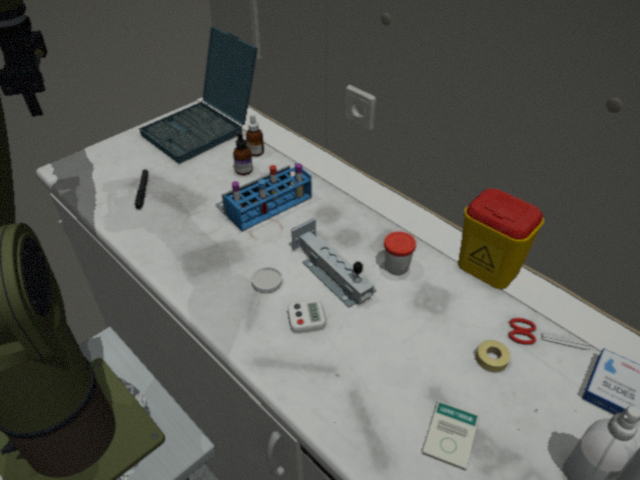

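View pics/top0.png

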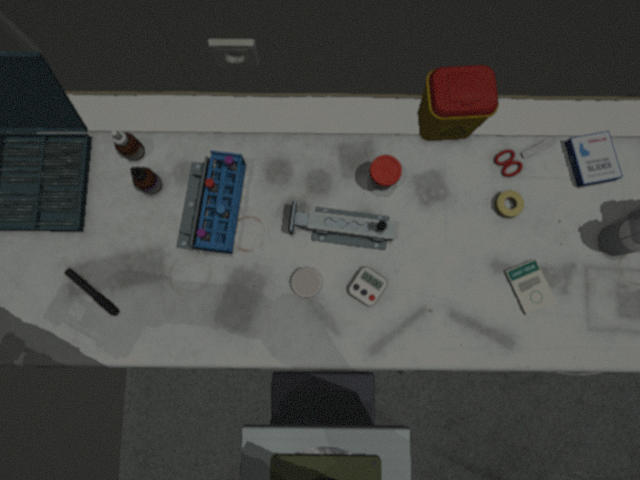

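Run:
```python
import cv2
a=cv2.imread('pics/top0.png')[140:265,170:410]; a=cv2.convertScaleAbs(a,alpha=1.6)
cv2.imwrite('pics/z.png',cv2.resize(a,None,fx=3.3,fy=3.3,interpolation=cv2.INTER_CUBIC))
a=cv2.imread('pics/scene0.png')[150:310,210:430]; a=cv2.convertScaleAbs(a,alpha=1.3)
cv2.imwrite('pics/z2.png',cv2.resize(a,None,fx=3.6,fy=3.6,interpolation=cv2.INTER_CUBIC))
```

```text
(no output)
```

View pics/z.png

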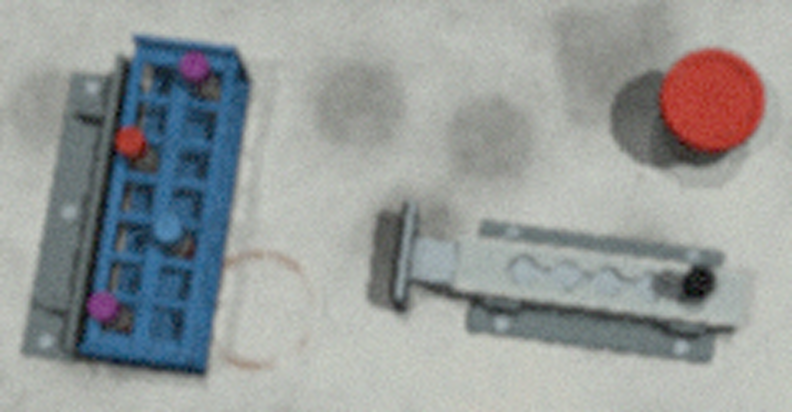

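View pics/z2.png

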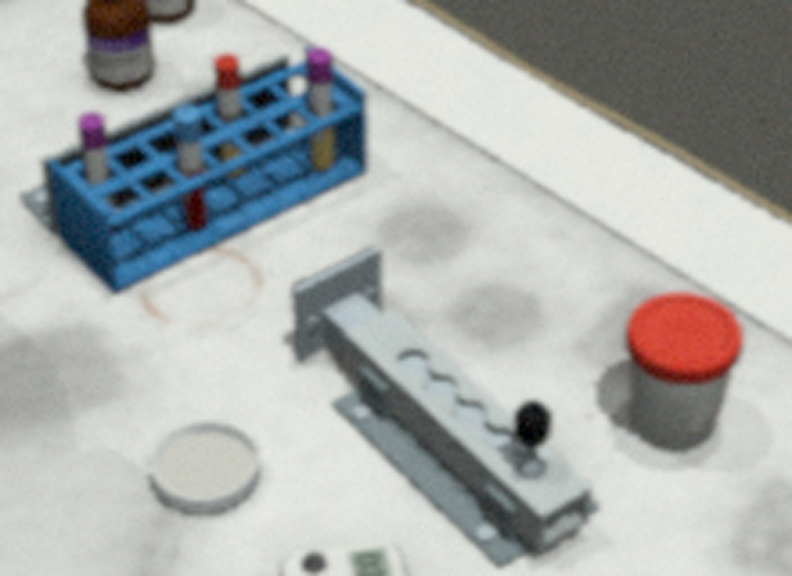

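```bash
cat > ov.py <<'E'
from h import *
import sys
def proj(p,X):
    X=np.asarray(X,float); f=240/np.tan(np.radians(p['fovy']/2))
    K=np.array([[f,0,p['cx']],[0,f,p['cy']],[0,0,1]])
    return cv2.projectPoints(X,np.array(p['rvec']),np.array(p['tvec']),K,None)[0][:,0]
def R(a): a=np.radians(a); return np.array([[np.cos(a),-np.sin(a)],[np.sin(a),np.cos(a)]])
def box(c,yaw,xr,yr,zr):
    P=[]
    for z in zr:
        for x,y in [(xr[0],yr[0]),(xr[1],yr[0]),(xr[1],yr[1]),(xr[0],yr[1])]:
            P.append(list(np.array(c)+R(yaw)@[x,y])+[z])
    E=[(0,1),(1,2),(2,3),(3,0),(4,5),(5,6),(6,7),(7,4),(0,4),(1,5),(2,6),(3,7)]
    return np.array(P),E
def overlay(p,crop,s,models,out):
    x0,x1,y0,y1=crop
    a=cv2.cvtColor(p['img'],cv2.COLOR_RGB2BGR)[y0:y1,x0:x1]; a=cv2.resize(cv2.convertScaleAbs(a,alpha=1.5),None,fx=s,fy=s,interpolation=cv2.INTER_CUBIC)
    for (P,E),col in models:
        q=((proj(p,P)-[x0,y0]+.5)*s).astype(int)
        for i,j in E: cv2.line(a,tuple(map(int,q[i])),tuple(map(int,q[j])),col,1,cv2.LINE_AA)
    cv2.imwrite('pics/'+out,a)
def models(b,byaw,rc,ryaw,sl=0):
    return [(box(b,byaw,(-17,17),(-85,85),(6,40)),(0,255,255)),(box(b,byaw,(-30,30),(114+1000*sl,120+1000*sl),(2,58)),(0,255,0)),
     (box(b,byaw,(-9,9),(-64+1000*sl,-46+1000*sl),(62,82)),(255,0,255)),(box(rc,ryaw,(-95,95),(-31,31),(0,64)),(0,0,255))]
E
cat > o.py <<'E'
from ov import *
m=models((533.5,-45.8),-8.5,(575.5,210.5),-7)
overlay(optics.get_image('top'),(170,410,140,265),3.3,m,'o1.png')
overlay(optics.get_image('scene'),(210,430,150,310),3.6,m,'o2.png')
E
python3 o.py
```

```text
(no output)
```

View pics/o1.png

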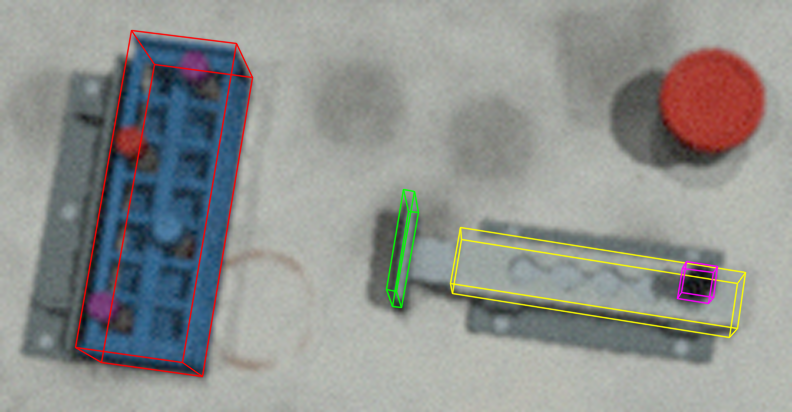

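View pics/o2.png

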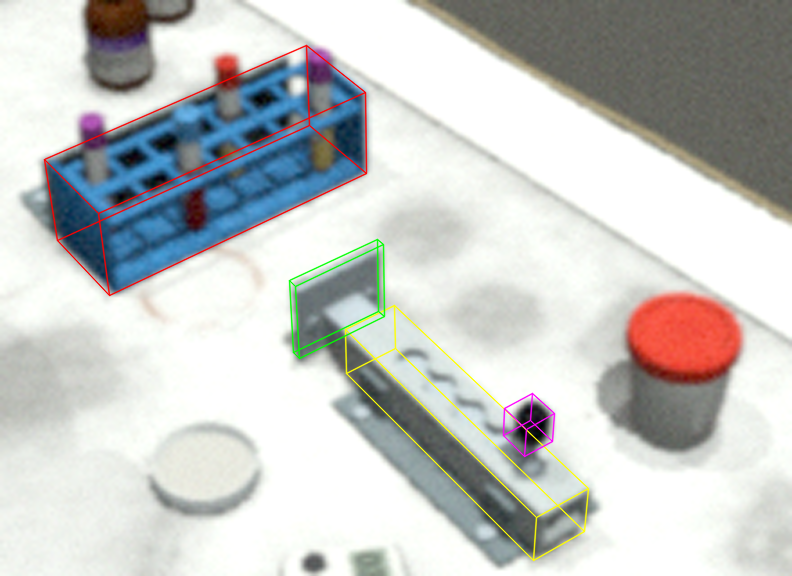

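{"op": "drive_tool", "data": {
  "turn": [
    [0, 0, 0.0164],
    [0, 0, 0.0164],
    [0, 0, 0.0164],
    [0, 0, 0.0164],
    [0, 0, 0.0164],
    [0, 0, 0.0164],
    [0, 0, 0.0164],
    [0, 0, 0.0164],
    [0, 0, 0.0164],
    [0, 0, 0.0164]
  ],
  "linear": [
    [1.22, -3.29, 0],
    [1.22, -3.29, 0],
    [1.22, -3.29, 0],
    [1.22, -3.29, 0],
    [1.22, -3.29, 0],
    [1.22, -3.29, 0],
    [1.22, -3.29, 0],
    [1.22, -3.29, 0],
    [1.22, -3.29, 0],
    [1.22, -3.29, 0]
  ],
  "jaw": [8, 7, 6, 5, 5, 5, 5, 5, 5, 5],
  "squeeze": 30
}}

```text
t: 1.83
tool_pos: [403.8, 227.7, 233.2]
orientation: [180.0, 0.0, 162.7]
contact_force: [0.8, -0.5, 0.1]
grip_width: 49.9
```

{"op": "drive_tool", "data": {
  "turn": [
    [0, 0, 0.0164],
    [0, 0, 0.0164],
    [0, 0, 0.0164],
    [0, 0, 0.0164],
    [0, 0, 0.0164],
    [0, 0, 0.0164],
    [0, 0, 0.0164],
    [0, 0, 0.0164],
    [0, 0, 0.0164],
    [0, 0, 0.0164]
  ],
  "linear": [
    [1.22, -3.29, 0],
    [1.22, -3.29, 0],
    [1.22, -3.29, 0],
    [1.22, -3.29, 0],
    [1.22, -3.29, 0],
    [1.22, -3.29, 0],
    [1.22, -3.29, 0],
    [1.22, -3.29, 0],
    [1.22, -3.29, 0],
    [1.22, -3.29, 0]
  ],
  "jaw": [5, 5, 5, 5, 5, 5, 5, 5, 5, 5]
}}

```text
t: 2.67
tool_pos: [525.7, -101.8, 233.1]
orientation: [180.0, 0.0, 172.1]
contact_force: [-0.2, 1.4, 0.4]
grip_width: 49.7
```

{"op": "drive_tool", "data": {
  "turn": [
    [0, 0, 0],
    [0, 0, 0],
    [0, 0, 0],
    [0, 0, 0],
    [0, 0, 0]
  ],
  "linear": [
    [0, 0.02, -3],
    [0, 0.02, -3],
    [0, 0.02, -3],
    [0, 0.02, -2.3],
    [0, 0, -0.5]
  ],
  "jaw": [5, 5, 5, 5, 5]
}}

```text
t: 3.08
tool_pos: [523.1, -99.0, 111.8]
orientation: [-180.0, -0.3, 172.1]
contact_force: [-1.3, -0.7, 0.0]
grip_width: 50.4
```

Run:
```python
from h import *
for n in ['wrist','top','scene']:
    p=snap(n,n+'1.png')
    print(n,[(np.round(d['position'],1),round(d['conf'],2)) for d in spotter.pinpoint('cap_center',p)][:2])
    if n=='wrist':print(p['fovy'],p['cx'],p['cy'],p['rvec'],p['tvec'])
s=telemetry.read_state(); print(s['tool_pos'],s['t'])
w=cv2.imread('pics/wrist1.png');t=cv2.imread('pics/scene1.png')
cv2.imwrite('pics/s1z.png',cv2.resize(t[150:310,210:430],None,fx=3.6,fy=3.6,interpolation=cv2.INTER_CUBIC))
```

```text
wrist [(array([529.7, -99.8,  72.2]), 0.67)]
65.70646984690485 320.03885626928724 240.64108746850445 [-2.20672451 -1.92097103 -0.26273723] [  25.28029119 -516.28886285  131.11212258]
top [(array([ 525.7, -102.7,   72.7]), 0.47), (array([424.7,  38.3,  -2.2]), 0.28)]
scene [(array([4.241e+02, 4.090e+01, 4.000e-01]), 0.7), (array([ 524.8, -101.2,   71.2]), 0.47)]
[526.45878026 -99.1147311  116.52604399] 3.3833
```

View pics/wrist1.png

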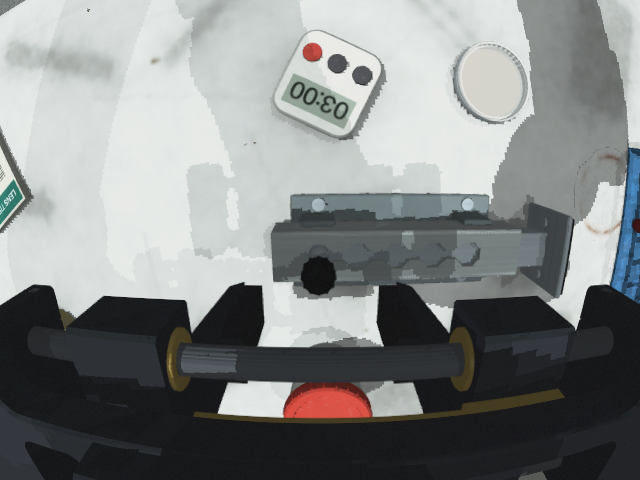

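View pics/s1z.png

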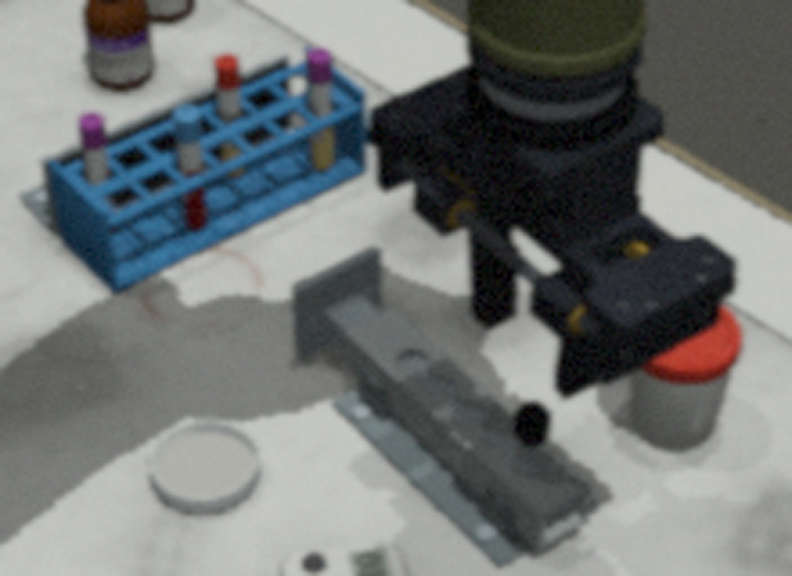

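```bash
cat > fe.py <<'E'
from h import *
def fish(p,X):
    Rm=cv2.Rodrigues(np.array(p['rvec']))[0]; c=Rm@np.array(X,float)+np.array(p['tvec'])
    f=240/np.tan(np.radians(p['fovy']/2)); rr=np.hypot(c[0],c[1]); th=np.arctan2(rr,c[2])
    return np.round(np.array([p['cx'],p['cy']])+f*th*c[:2]/rr,1)
E
python3 - <<'E'
from fe import *
p=optics.get_image('wrist')
for x in [523,526,529]:
  for y in [-103,-100]:
    print(x,y,[fish(p,[x,y,z]) for z in (62,72,82)])
h=p['img'][250:305,295:345].astype(int).sum(2)<110
ys,xs=np.nonzero(h);print(xs.min()+295,xs.max()+295,ys.min()+250,ys.max()+250)
s=telemetry.read_state(); print(s['tool_pos'])
E
```

```text
523 -103 [array([311.5, 254.4]), array([311.1, 260. ]), array([310.7, 266.1])]
523 -100 [array([316.6, 253.7]), array([316.4, 259.3]), array([316.3, 265.4])]
526 -103 [array([312.3, 259.2]), array([311.9, 265. ]), array([311.5, 271.3])]
526 -100 [array([317.3, 258.5]), array([317.2, 264.3]), array([317.1, 270.6])]
529 -103 [array([313., 264.]), array([312.7, 269.9]), array([312.4, 276.4])]
529 -100 [array([318. , 263.3]), array([317.9, 269.2]), array([317.9, 275.7])]
301 334 250 284
[526.32948197 -99.15635214 116.4313046 ]
```

Run:
```python
from fe import *
p=optics.get_image('wrist');s=telemetry.read_state();T=s['tool_pos'];print(T)
a=np.radians(-8);ux=np.array([np.cos(a),np.sin(a),0]);uy=np.array([-np.sin(a),np.cos(a),0])
for sx in(-9,0,9):
  for sy in(-25,25): print(sx,sy,fish(p,T+sx*ux+sy*uy+[0,0,-19]))
print('axis',[fish(p,T+[0,0,z]) for z in (-45,-35,-19,0)])
a=p['img'][220:420,200:440]
cv2.imwrite('pics/wz.png',cv2.resize(cv2.convertScaleAbs(a[...,::-1],alpha=2,beta=20),None,fx=3,fy=3,interpolation=cv2.INTER_CUBIC))
```

```text
[526.16723158 -99.15190328 116.25678914]
-9 -25 [268.  264.6]
-9 25 [369.4 264.7]
0 -25 [268.8 281.5]
0 25 [368.6 281.6]
9 -25 [269.7 297.7]
9 25 [367.8 297.8]
axis [array([318.8, 264.2]), array([318.8, 270.4]), array([318.7, 281.8]), array([318.6, 297.8])]
```

View pics/wz.png

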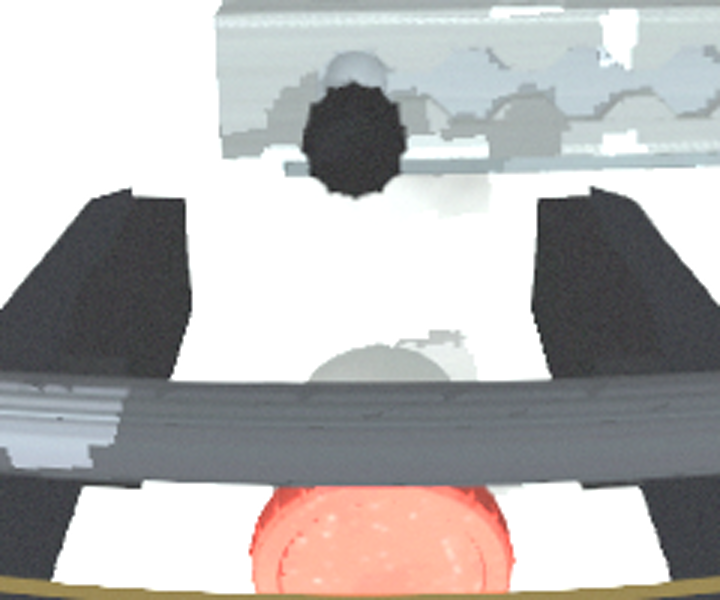

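Run:
```python
from ov import *
p=snap('scene','scene2.png');s=telemetry.read_state();T=np.array(s['tool_pos']);print(T,s['grip_width'],s['t'])
m=[]
a=-8
for z0,col in ((T[2]-19,(0,255,0)),(T[2]+7,(0,0,255))):
    for y in((-25-18,-25),(25,43)):
        m.append((box(T[:2],a,(-9,9),y,(z0,z0+.5)),col))
overlay(p,(250,430,150,290),4.4,m,'o3.png')
```

```text
[525.93131465 -99.17215436 116.03018371] 50.20651001506902 3.5333
```

View pics/o3.png

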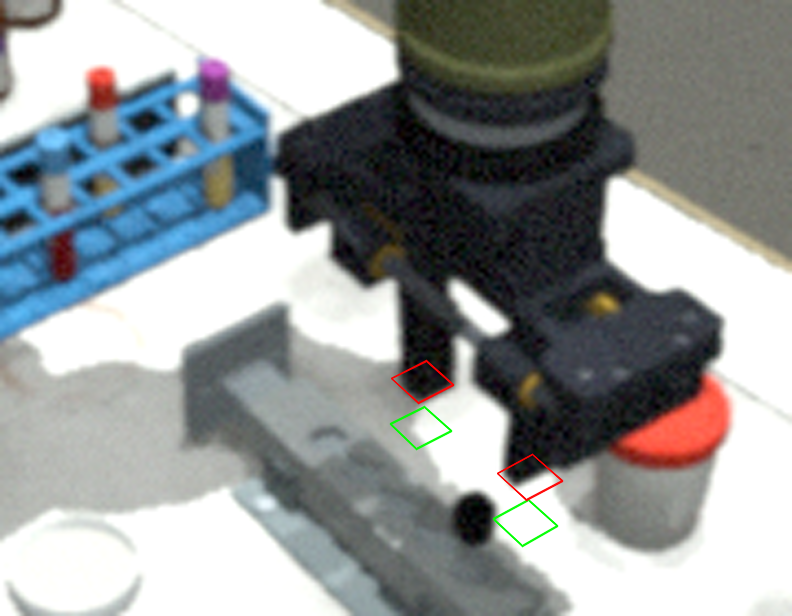

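Run:
```python
from ov import *
p=snap('top','top2.png');s=telemetry.read_state();T=np.array(s['tool_pos']);print(T,s['orientation'],s['joints'])
m=[]
a=-8
for z0,col in ((T[2]-19,(0,255,0)),(T[2]+7,(0,0,255))):
    for y in((-25-18,-25),(25,43)):
        m.append((box(T[:2],a,(-9,9),y,(z0,z0+.5)),col))
m.append((box(T[:2],a,(-37,37),(-93,93),(T[2]+45,T[2]+46)),(255,255,0)))
overlay(p,(270,450,140,280),4.4,m,'o4.png')
p=optics.get_image('scene')
overlay(p,(250,430,130,270),4.4,m,'o5.png')
```

```text
[525.73771441 -99.17189155 115.79596019] [1.79999128e+02 8.94192205e-02 1.72039522e+02] [ 15.22900565  43.49164793 -15.74410353 111.0292853   23.10087604
  28.4395601   65.16657646]
```

View pics/o4.png

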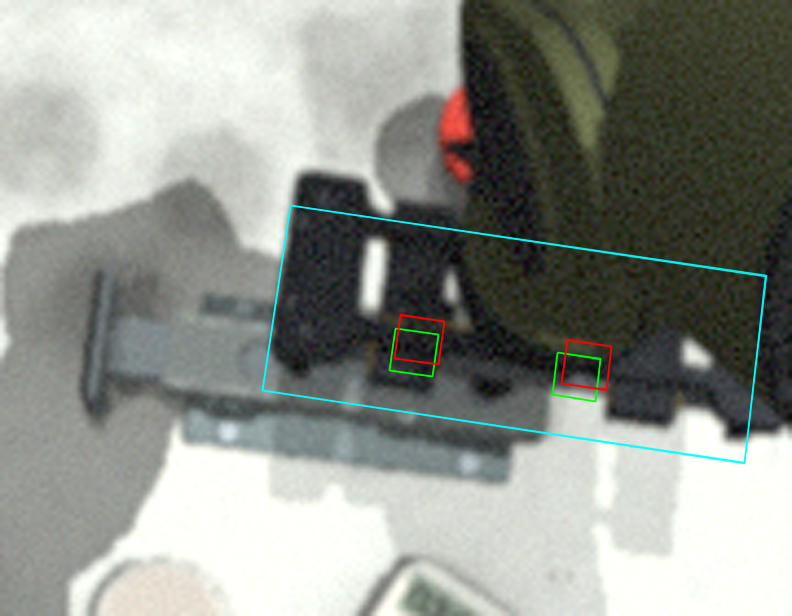

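View pics/o5.png

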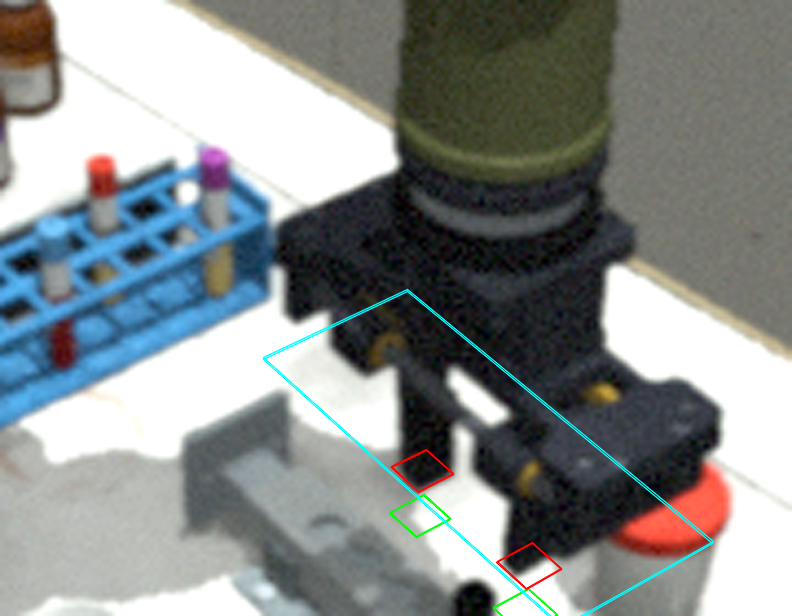

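Run:
```python
from ov import *
from fe import fish
from scipy.optimize import least_squares
p=optics.get_image('wrist');s=telemetry.read_state();T=np.array(s['tool_pos'])
obs=np.array([[262,286],[378,286],[263,323],[377,323]],float)
w=s['grip_width']/2
def pts(v):
    a=np.radians(-8);ux=np.array([np.cos(a),np.sin(a),0]);uy=np.array([-np.sin(a),np.cos(a),0])
    return [v+sx*ux+sy*uy for sx in(-9,9) for sy in(-w,w)]
f=lambda v:(np.array([fish(p,q) for q in pts(v)])-obs).ravel()
r_=least_squares(f,T,diff_step=1e-3);print(T,r_.x,r_.x-T,r_.fun)
C=-cv2.Rodrigues(np.array(p['rvec']))[0].T@np.array(p['tvec']);print('cam',C-T)
sc=optics.get_image('scene');m=[]
for y in((-25-12,-25),(25,37)): m.append((box(r_.x[:2],-8,(-9,9),y,(r_.x[2],r_.x[2]+.5)),(0,0,255)))
overlay(sc,(250,430,130,270),4.4,m,'o6.png')
a=p['img'][200:480,160:480]
cv2.imwrite('pics/wz2.png',cv2.resize(cv2.convertScaleAbs(a[...,::-1],alpha=2.5,beta=20),None,fx=2.4,fy=2.1))
```

```text
[525.49969655 -99.12942939 115.41528224] [526.10911747 -98.57389167 122.10924319] [0.60942092 0.55553772 6.69396095] [ 0.   0.   0.2  0.   1.3 -0.2 -1.2 -0.1]
cam [-69.68481555  10.23170507 152.61625093]
```

View pics/o6.png

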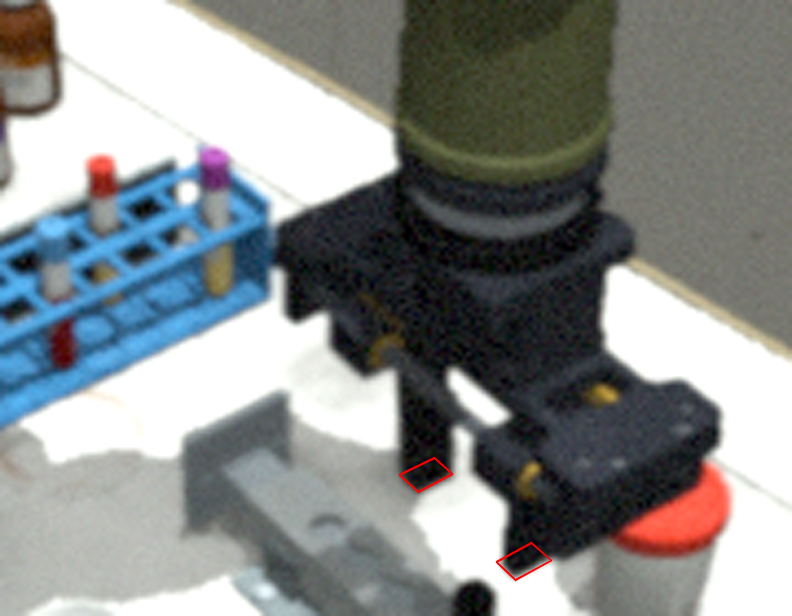

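View pics/wz2.png

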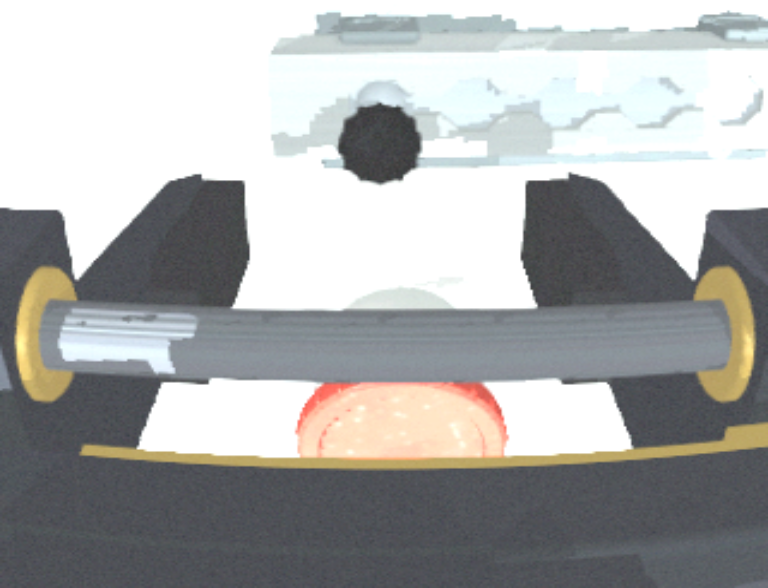

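{"op": "drive_tool", "data": {
  "turn": [
    [0, 0, 0],
    [0, 0, 0],
    [0, 0, 0],
    [0, 0, 0],
    [0, 0, 0]
  ],
  "linear": [
    [0.02, -0.02, -1],
    [0.02, -0.02, -1],
    [0, 0, -1],
    [0, 0, 0],
    [0, 0, 0]
  ],
  "jaw": [5, 5, 5, 5, 5]
}}

```text
t: 4.15
tool_pos: [524.8, -99.3, 83.8]
orientation: [-180.0, -0.1, 172.1]
contact_force: [-0.4, -0.3, -0.1]
grip_width: 49.6
```

Run:
```python
from ov import *
p=snap('wrist','wrist3.png');s=telemetry.read_state();T=np.array(s['tool_pos']);print(T,s['contact_force'])
sc=optics.get_image('scene');m=[]
for y in((-25-12,-25),(25,37)): m.append((box(T[:2],-8,(-9,9),y,(T[2]+7,T[2]+7.5)),(0,0,255)));m.append((box(T[:2],-8,(-9,9),y,(T[2]-19,T[2]-18.5)),(0,255,0)))
overlay(sc,(270,430,150,290),4.4,m,'o7.png')
cv2.imwrite('pics/wz3.png',cv2.resize(cv2.convertScaleAbs(p['img'][200:480,160:480][...,::-1],alpha=2.),None,fx=2.4,fy=2.1))
```

```text
[525.3005835  -99.30477027  84.32709576] [-0.75361238  0.31722398  0.10491218]
```

View pics/o7.png

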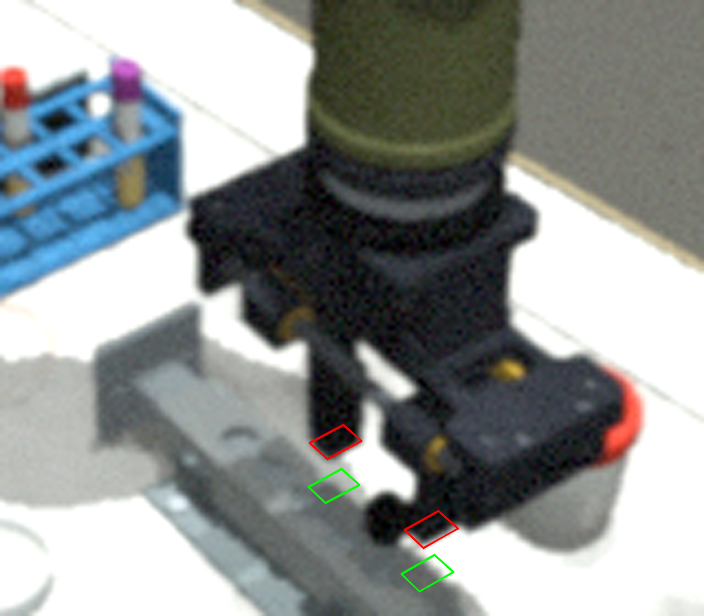

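View pics/wz3.png

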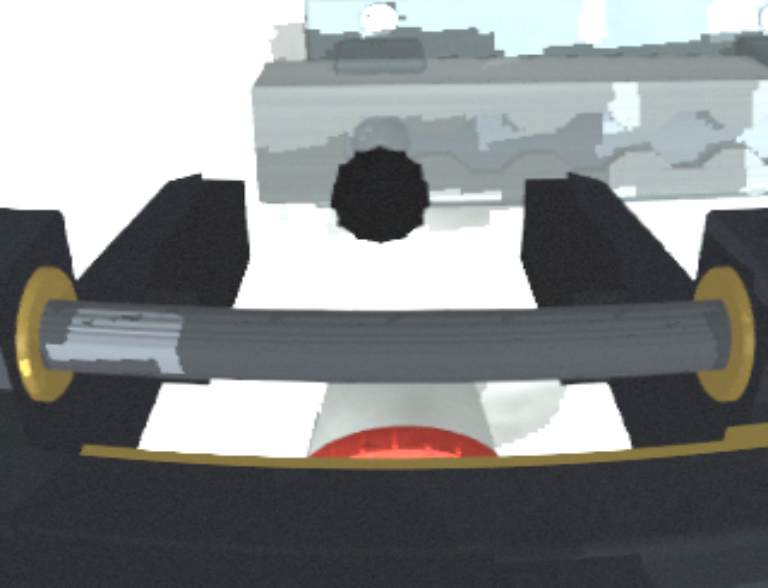

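Run:
```python
from ov import *
from scipy.optimize import least_squares
p=optics.get_image('top')
print(least_squares(lambda v:proj(p,[[v[0],v[1],72.]])[0]-[385.5,170.3],[600,-100]).x)
print([(d['position'],d['conf']) for d in spotter.pinpoint('specimen_cup',p)])
```

```text
[ 631.81594182 -109.82807188]
[([633.4, -110.6, -3.6], 0.45)]
```

{"op": "drive_tool", "data": {
  "turn": [
    [0, 0, 0],
    [0, 0, 0],
    [0, 0, 0],
    [0, 0, 0],
    [0, 0, 0]
  ],
  "linear": [
    [0.03, -0.02, -1.1],
    [0.03, -0.02, -1.1],
    [0, -0.02, -0.8],
    [0, 0, 0],
    [0, 0, 0]
  ],
  "jaw": [5, 5, 5, 5, 5]
}}

```text
t: 4.77
tool_pos: [525.6, -99.9, 54.0]
orientation: [-180.0, -0.1, 172.1]
contact_force: [-0.6, 1.6, 0.3]
grip_width: 50.1
```

Run:
```python
from ov import *
p=snap('wrist','wrist4.png');s=telemetry.read_state();T=np.array(s['tool_pos']);print(T,s['contact_force'],s['t'])
cv2.imwrite('pics/wz4.png',cv2.resize(cv2.convertScaleAbs(p['img'][200:480,160:480][...,::-1],alpha=2.),None,fx=2.4,fy=2.1))
```

```text
[525.99668309 -99.94685761  54.49097137] [-0.05271134  0.89543127 -0.4175509 ] 4.8167
```

View pics/wz4.png

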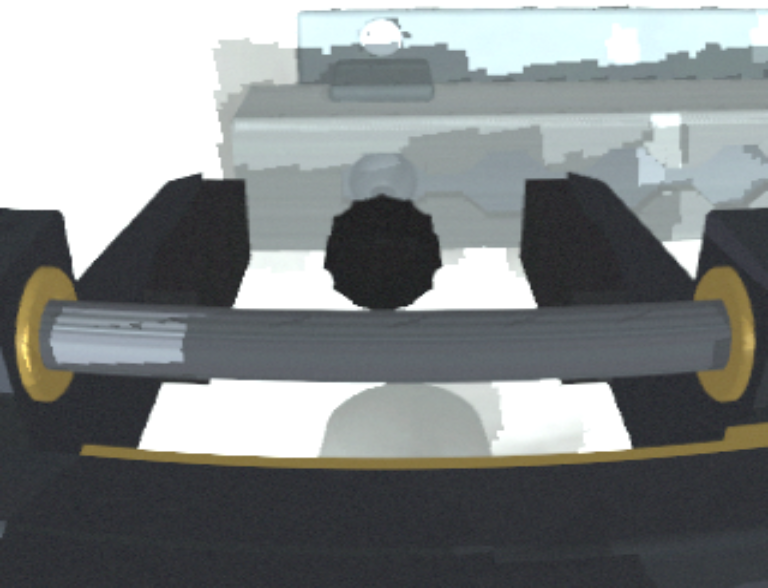

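{"op": "drive_tool", "data": {
  "turn": [
    [0, 0, 0],
    [0, 0, 0],
    [0, 0, 0],
    [0, 0, 0],
    [0, 0, 0],
    [0, 0, 0]
  ],
  "linear": [
    [0, 0, 0],
    [0, 0, 0],
    [0, 0, 0],
    [0, 0, 0],
    [0, 0, 0],
    [0, 0, 0]
  ],
  "jaw": [3.5, 2.5, 1.5, 1.2, 1.2, 1.2],
  "squeeze": 30
}}

```text
t: 5.32
tool_pos: [526.4, -100.1, 55.2]
orientation: [-180.0, 0.0, 172.0]
contact_force: [-0.3, -0.2, 1.3]
grip_width: 16.6
```

Run:
```python
from ov import *
p=snap('wrist','wrist5.png');s=telemetry.read_state();T=np.array(s['tool_pos']);print(T,s['contact_force'],s['t'],s['grip_width'])
cv2.imwrite('pics/wz5.png',cv2.resize(cv2.convertScaleAbs(p['img'][200:480,160:480][...,::-1],alpha=2.),None,fx=2.4,fy=2.1))
p=snap('scene','scene5.png');cv2.imwrite('pics/sz5.png',cv2.resize(cv2.convertScaleAbs(p['img'][150:290,270:430][...,::-1],alpha=1.5),None,fx=4.2,fy=4.2,interpolation=cv2.INTER_CUBIC))
```

```text
[ 526.37148086 -100.12144247   55.14424682] [0.25842577 0.02371051 2.08917047] 5.3667 16.846602854077982
```

View pics/wz5.png

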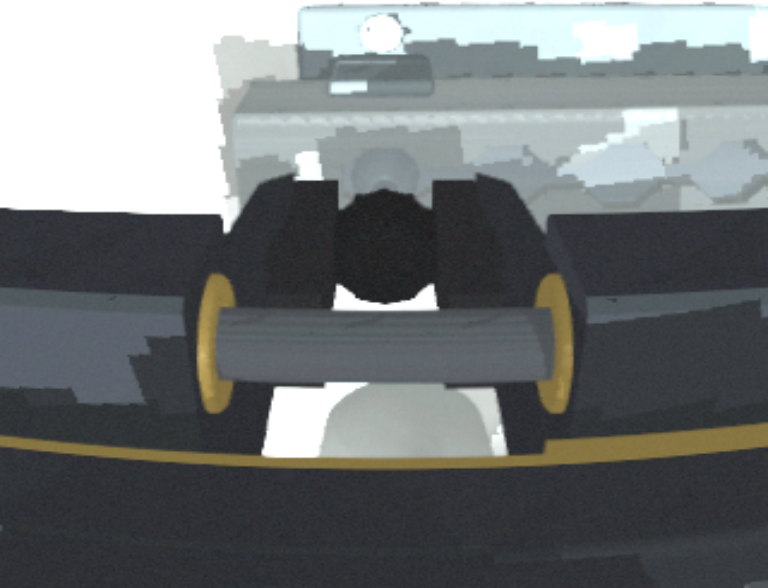

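View pics/sz5.png

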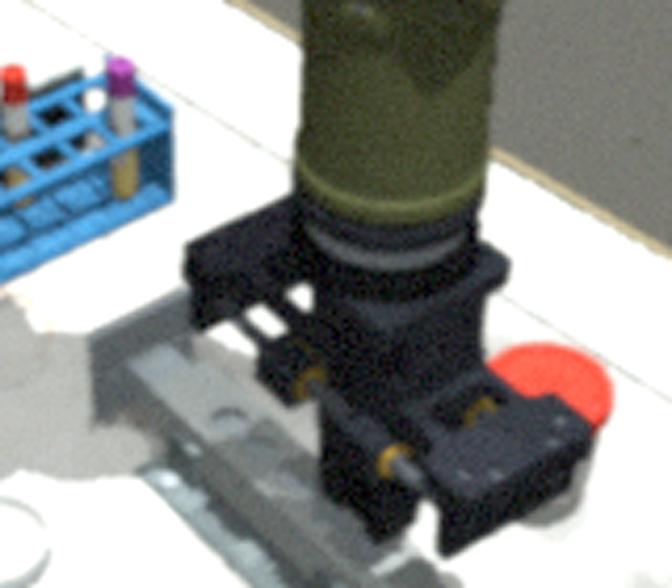

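{"op": "drive_tool", "data": {
  "turn": [
    [0, 0, 0],
    [0, 0, 0],
    [0, 0, 0],
    [0, 0, 0],
    [0, 0, 0],
    [0, 0, 0]
  ],
  "linear": [
    [0, 0, -0.3],
    [0, 0, -0.3],
    [0, 0, -0.3],
    [0, 0, -0.12],
    [0, 0, 0],
    [0, 0, 0]
  ],
  "jaw": [1.2, 1.2, 1.2, 1.2, 1.2, 1.2],
  "squeeze": 40
}}

```text
t: 5.92
tool_pos: [526.4, -100.1, 44.8]
orientation: [-180.0, 0.0, 172.0]
contact_force: [-0.3, 0.2, 7.3]
grip_width: 16.5
```

Run:
```python
from ov import *
p=snap('wrist','wrist6.png');s=telemetry.read_state();T=np.array(s['tool_pos']);print(T,s['contact_force'],s['t'],s['grip_width'])
cv2.imwrite('pics/wz6.png',cv2.resize(cv2.convertScaleAbs(p['img'][200:480,160:480][...,::-1],alpha=2.),None,fx=2.4,fy=2.1))
```

```text
[ 526.40953898 -100.12599454   44.8496152 ] [-1.49881978 -0.14800795  6.08342618] 5.9667 16.802821594349197
```

View pics/wz6.png

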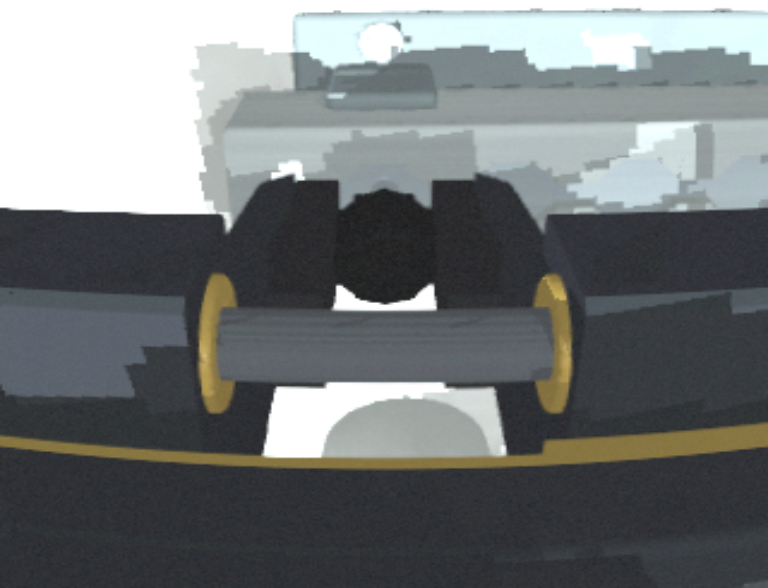

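{"op": "drive_tool", "data": {
  "turn": [
    [0, 0, 0],
    [0, 0, 0],
    [0, 0, 0],
    [0, 0, 0],
    [0, 0, 0],
    [0, 0, 0],
    [0, 0, 0]
  ],
  "linear": [
    [0, 0, -0.03],
    [0.07, 0.495, 0],
    [0.11, 0.79, 0],
    [0.11, 0.79, 0],
    [0.11, 0.79, 0],
    [0, 0, 0],
    [0, 0, 0]
  ],
  "jaw": [1.2, 1.2, 1.2, 1.2, 1.2, 1.2, 1.2]
}}

```text
t: 6.55
tool_pos: [530.2, -70.1, 44.6]
orientation: [179.9, -0.0, 172.1]
contact_force: [-1.5, 0.8, 7.6]
grip_width: 16.6
```

Run:
```python
from ov import *
p=snap('wrist','wrist7.png');s=telemetry.read_state();T=np.array(s['tool_pos']);print(T,s['contact_force'],s['t'],s['grip_width'])
cv2.imwrite('pics/wz7.png',cv2.resize(p['img'][...,::-1],None,fx=1.2,fy=1.2))
```

```text
[530.14737346 -70.21022638  44.55416857] [-1.44373569  1.01270749  6.97939049] 6.6 16.21956153963877
```

View pics/wz7.png

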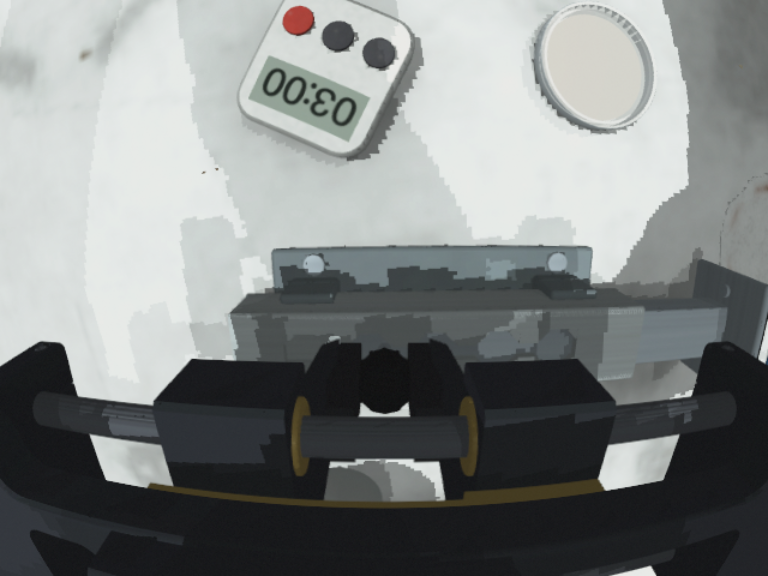

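{"op": "drive_tool", "data": {
  "turn": [
    [0, 0, 0],
    [0, 0, 0],
    [0, 0, 0],
    [0, 0, 0],
    [0, 0, 0],
    [0, 0, 0],
    [0, 0, 0],
    [0, 0, 0],
    [0, 0, 0],
    [0, 0, 0]
  ],
  "linear": [
    [0.11, 0.79, 0],
    [0.11, 0.79, 0],
    [0.11, 0.79, 0],
    [0.11, 0.79, 0],
    [0.11, 0.79, 0],
    [0.11, 0.79, 0],
    [0.11, 0.79, 0],
    [0.05, 0.4, 0],
    [0, 0, 0],
    [0, 0, 0]
  ],
  "jaw": [1.2, 1.2, 1.2, 1.2, 1.2, 1.2, 1.2, 1.2, 1.2, 1.2]
}}

```text
t: 7.43
tool_pos: [537.5, -11.0, 44.4]
orientation: [180.0, -0.1, 172.1]
contact_force: [-2.8, 2.0, 7.0]
grip_width: 16.5
```

Run:
```python
from ov import *
s=telemetry.read_state();T=np.array(s['tool_pos']);print(T,s['contact_force'],s['t'],s['grip_width'])
d=T[:2]-[526.4,-100.1];print(np.hypot(*d),np.degrees(np.arctan2(d[0],d[1])))
m=models((533.5,-45.8),-8,(575.5,210.5),-6.6,np.hypot(*d)/1000)
overlay(optics.get_image('top'),(170,410,140,265),3.3,m,'o8.png')
overlay(optics.get_image('scene'),(210,430,150,310),3.6,m,'o9.png')
p=snap('wrist','wrist8.png')
```

```text
[537.51118793 -10.95523742  44.42076437] [-2.79035194  1.95881366  6.97258649] 7.4333 16.47502191969984
89.83455455965392 7.104823209208522
```

View pics/o8.png

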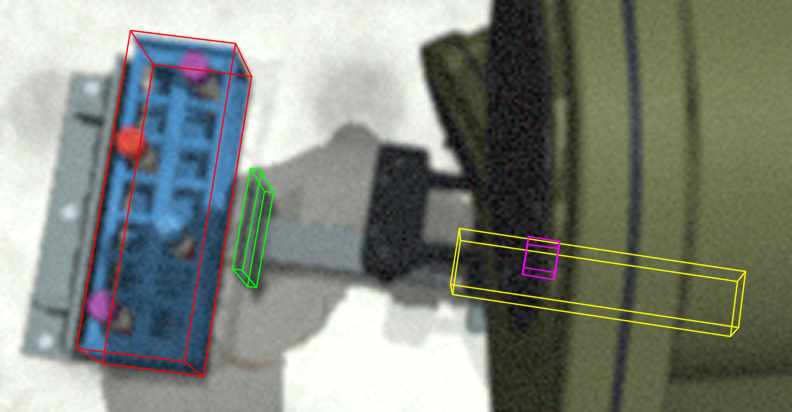

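View pics/o9.png

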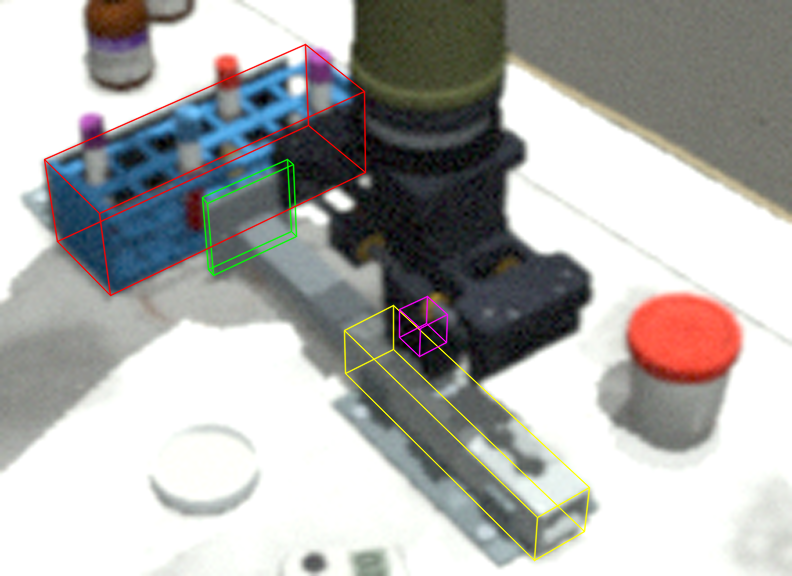

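View pics/wrist8.png

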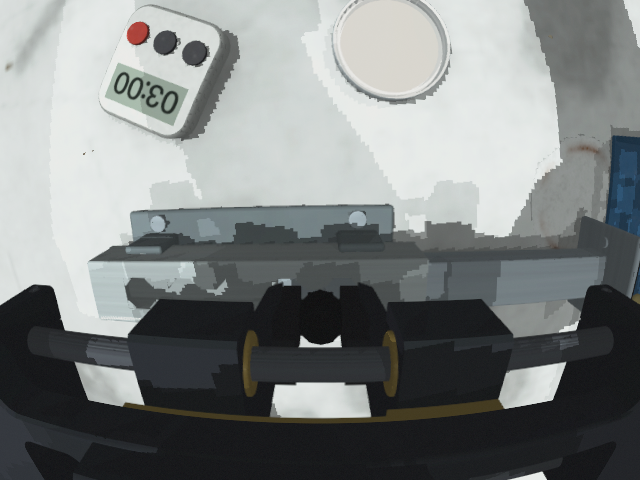

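{"op": "drive_tool", "data": {
  "turn": [
    [0, 0, 0],
    [0, 0, 0],
    [0, 0, 0],
    [0, 0, 0],
    [0, 0, 0]
  ],
  "linear": [
    [0.03, 0.4, 0],
    [0.03, 0.4, 0],
    [0.01, 0.2, 0],
    [0, 0, 0],
    [0, 0, 0]
  ],
  "jaw": [1.2, 1.2, 1.2, 1.2, 1.2]
}}

```text
t: 8.0
tool_pos: [538.6, -1.9, 44.5]
orientation: [-180.0, -0.1, 172.1]
contact_force: [-2.0, 1.1, 7.6]
grip_width: 16.7
```

Run:
```python
from ov import *
s=telemetry.read_state();T=np.array(s['tool_pos']);print(T,s['contact_force'],s['t'],s['grip_width'])
d=T[:2]-[526.4,-100.1];print(np.hypot(*d),np.degrees(np.arctan2(d[0],d[1])))
p=snap('wrist','wrist9.png')
```

```text
[538.59176128  -1.86665714  44.49219864] [-1.98531835  1.11206419  7.64455856] 8.0 16.69752816876386
98.98701274246446 7.07481424848675
```

View pics/wrist9.png

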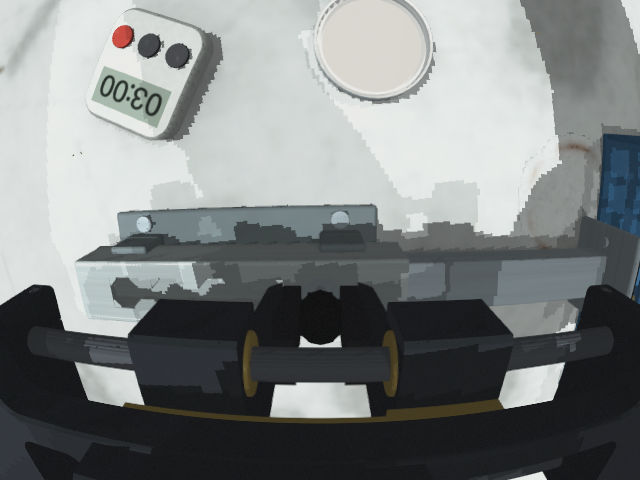

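{"op": "drive_tool", "data": {
  "turn": [
    [0, 0, 0],
    [0, 0, 0],
    [0, 0, 0],
    [0, 0, 0],
    [0, 0, 0],
    [0, 0, 0]
  ],
  "linear": [
    [-0.05, 0.1, 0],
    [0, 0, 0],
    [0, 0, 0.2],
    [0, 0, 0.2],
    [0, 0, 0],
    [0, 0, 0]
  ],
  "jaw": [1.2, 1.2, 1.2, 1.2, 1.2, 1.2]
}}

```text
t: 8.55
tool_pos: [538.6, -1.3, 48.5]
orientation: [-180.0, 0.0, 172.0]
contact_force: [-0.9, -0.6, 5.9]
grip_width: 16.3
```

Run:
```python
from ov import *
s=telemetry.read_state();T=np.array(s['tool_pos']);print(T,s['contact_force'],s['t'],s['grip_width'])
d=T[:2]-[526.4,-100.1];print(np.hypot(*d),np.degrees(np.arctan2(d[0],d[1])))
```

```text
[538.5965221   -1.30065716  48.53601433] [-0.86623824 -0.60783253  5.85817088] 8.55 16.32873723933749
99.54931088106257 7.03741088403469
```

{"op": "drive_tool", "data": {
  "turn": [
    [0, 0, 0],
    [0, 0, 0],
    [0, 0, 0],
    [0, 0, 0],
    [0, 0, 0]
  ],
  "linear": [
    [0, 0, 0.25],
    [0, 0, 0.25],
    [0, 0, 0.15],
    [0, 0, 0],
    [0, 0, 0]
  ],
  "jaw": [1.2, 1.2, 1.2, 1.2, 1.2]
}}

```text
t: 8.97
tool_pos: [538.6, -1.3, 54.9]
orientation: [-180.0, -0.0, 172.0]
contact_force: [-0.6, -0.6, 3.3]
grip_width: 16.6
```

Spring force is back to about 3 N at the original height, so the button is up. I'm opening the jaws and retreating straight up.

{"op": "drive_tool", "data": {
  "turn": [
    [0, 0, 0],
    [0, 0, 0],
    [0, 0, 0],
    [0, 0, 0],
    [0, 0, 0]
  ],
  "linear": [
    [0, 0, 0],
    [0, 0, 0],
    [0, 0, 0],
    [0, 0, 0],
    [0, 0, 0]
  ],
  "jaw": [2.2, 3, 4, 5, 5]
}}

```text
t: 9.38
tool_pos: [538.6, -0.9, 54.8]
orientation: [180.0, -0.0, 172.1]
contact_force: [0.1, 0.5, -0.2]
grip_width: 46.9
```

{"op": "drive_tool", "data": {
  "turn": [
    [0, 0, 0],
    [0, 0, 0],
    [0, 0, 0],
    [0, 0, 0],
    [0, 0, 0],
    [0, 0, 0],
    [0, 0, 0],
    [0, 0, 0],
    [0, 0, 0]
  ],
  "linear": [
    [0, 0, 1],
    [0, 0, 2],
    [0, 0, 3],
    [0, 0, 3],
    [0, 0, 3],
    [0, -3, 3],
    [0, -4, 3],
    [0, -4, 1],
    [0, 0, 0]
  ],
  "jaw": [5, 5, 5, 5, 5, 5, 5, 5, 5]
}}

```text
t: 10.13
tool_pos: [539.2, -114.8, 242.6]
orientation: [-179.6, 0.3, 171.3]
contact_force: [0.7, -0.6, -0.1]
grip_width: 50.1
```

Run:
```python
from ov import *
s=telemetry.read_state();print(s['tool_pos'],s['contact_force'],s['t'],s['grip_width'])
m=models((533.5,-45.8),-7,(575.5,210.5),-6.6,.1)
pt=optics.get_image('top');ps=optics.get_image('scene')
for p,c,sc,n in ((pt,(170,410,140,265),3.3,'a'),(ps,(210,430,150,310),3.6,'b')):
    overlay(p,c,sc,m,'f%s.png'%n); overlay(p,c,sc,[],'g%s.png'%n)
    for t in ['cap_center','pad_face','rack_center','specimen_cup','timer','petri_dish','end_stop']:
        print(t,[(np.round(d['position'],1),round(d['conf'],2)) for d in spotter.pinpoint(t,p)][:2])
snap('wrist','wristf.png')
```

```text
[ 539.1557308  -114.77859444  242.64103838] [ 0.65403955 -0.58064107 -0.09898548] 10.1333 50.05423027654436
cap_center [(array([534.9,  -2.7,  73. ]), 0.62)]
pad_face [(array([561.3, 174. ,  31.2]), 0.9)]
rack_center [(array([563.2, 176.9,  32.4]), 0.73), (array([575. , 211.2,  36.4]), 0.56)]
specimen_cup [(array([ 637.6, -109.8,   -2.3]), 0.61)]
timer [(array([417.8, -76.3,   5. ]), 0.87)]
petri_dish [(array([424.3,  41.2,  -2.3]), 0.98)]
end_stop [(array([576.3, 249.5,  -1.7]), 0.74)]
cap_center [(array([535.7,  -2. ,  71.6]), 0.6)]
pad_face [(array([563.8, 171.1,  26.9]), 0.6)]
rack_center [(array([575.1, 210.1,  35.3]), 0.93), (array([ 632.3, -109.3,    3.9]), 0.18)]
specimen_cup [(array([ 635.4, -109.2,    2.3]), 0.95), (array([576.1, 250.6,  -0.7]), 0.46)]
timer [(array([ 4.186e+02, -7.850e+01,  4.000e-01]), 0.73), (array([577.6, 249. ,  -0.9]), 0.37)]
petri_dish [(array([424.8,  40.3,  -2. ]), 0.97), (array([ 5.318e+02, -4.630e+01,  2.000e-01]), 0.37)]
end_stop [(array([576.2, 246.6,   1. ]), 0.61)]
```

View pics/fa.png

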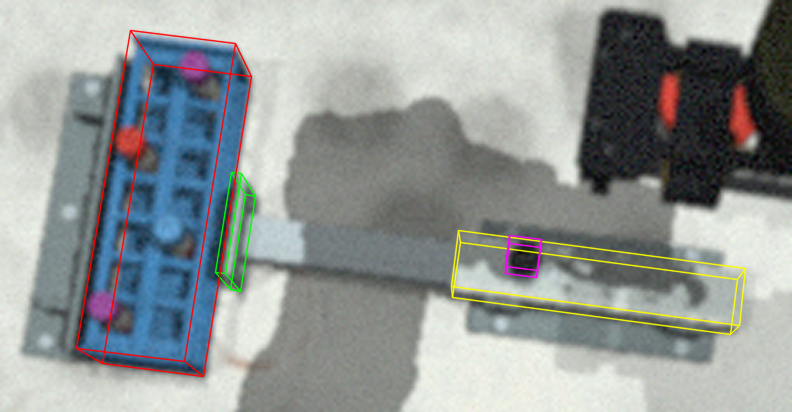

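View pics/gb.png

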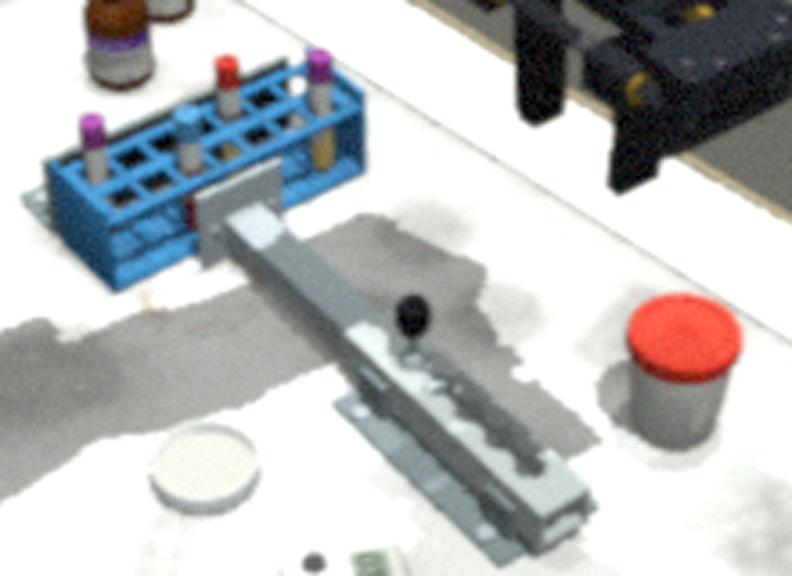

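View pics/wristf.png

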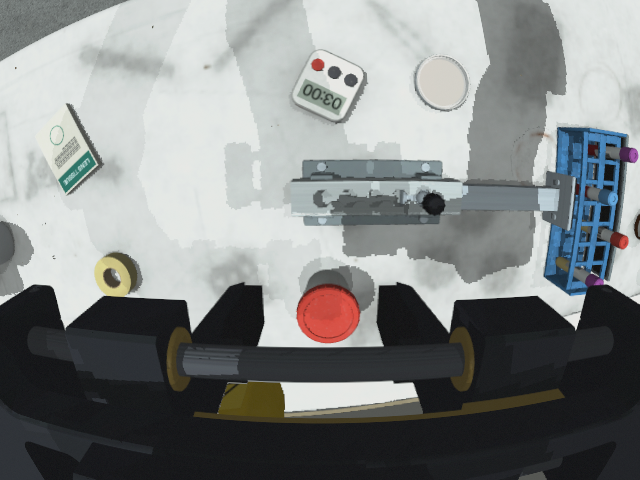

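```bash
python3 -c "
from h import *
print(r.sign_off())"
```

```text
the job is handed in; nothing more can be done
None
```

I pushed the spring button down, slid the inner tube out about 100 mm, and let the button pop up in the fifth and last hole. The job is handed in; the clock read 10.1 s at the last check before that.

**Final checks before handing in:**
- **Button:** it rose freely to its starting height, with the spring force falling from about 8 N to 3 N as it should. The networks put the cap at z ≈ 72 mm, about 100 mm along from where it started.
- **Rack:** it stands at about (575, 210.5), and its edges sit where they did in the first picture. I estimate 6 to 9 mm between the rubber plate and the rack.
- **Cup, timer and petri dish:** all look unmoved. Network positions match the earlier ones to within a few mm, their usual error.
- **Arm:** clear of everything, with no contact force.

**Disagreements:**
- **Fingertips:** in the wrist and scene pictures they stood about 26 mm higher than the reported tool position and stated finger length imply. I set the grasp height from the pictures, and the grip held without slipping.
- **False rack report:** in the final top picture, the network's best guess for the rack was (563, 177), which is the end plate. I discarded it because its second guess and the scene picture both gave about (575, 210).

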